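# Shut the sloping parts box and lock it with the snap hook

## Robot

A 6-joint arm with a two-finger parallel gripper is mounted at the origin on the work surface. World frame = base frame: x ahead of the robot, y to its left, z up, the work surface at z = 0. Lengths are in m, angles in degrees, forces in N, time in s.
With the tool pointing down it reaches from about 0.4 to 0.825 m from the base axis. Payload 7 kg.
Tool frame: the origin (TCP) lies on the centre line of the jaws, within the pads' length; the fingertips stand 19 mm ahead of it and the grasp point (between the pads) is the TCP; z points along the fingers, y is the line along which they close (so a half turn about z gives the same grasp; the last joint's range is limited). The gripper opens to 88 mm and grips with 3 to 60 N. Pads are 19 mm wide; open, the fingers measure 130 mm over their backs; the gripper's body (78 mm by 193 mm) begins 47 mm behind the grasp point.
Start: joints at [84.173, 20.546, 0.682, 0, -70.136, -16.507], TCP at [0.257, 0.624, 0.246] pointing down, gripper open.
Joint ranges: [-176.03, 176.03], [-82.01, 121.73], [-58.28, 71.71], [-173.87, 95.51], [-174.79, -0.11], [-173.66, 173.66]. Speed limits (degrees/s): [136.94, 136.94, 172.46, 180, 180, 180].

## Interface

Orientations are given as [roll, pitch, yaw] about the fixed x, y, z axes, in that order (R = Rz(yaw) Ry(pitch) Rx(roll)).
In Python, from plant import get_state, capture, close_job gives the robot as it stands.
- The arm moves only by the tool apply_moves, never from a script. Its argument "targets" is a list of rows, each a list of 7 numbers: the opening, from 0 (shut) to 1 (fully open), then the shift along the tool's x, y, z normalised to -1 to 1, where 1 is 1000 mm, then the turn, a rotation vector about the tool's x, y, z normalised to -1 to 1, where 1 is 90 degrees. In form: [[claw, tx, ty, tz, ax, ay, az], ...]. A call has 1 to 20 rows; each row shifts and turns the commanded pose from where the row before left it, along the tool's axes as they then stand; what a row does not reach is not made up. A row lasts 1/12 s, in which the tool goes at most 41.7 mm and 7.16 degrees, less where a joint would pass 70% of its speed; a pose out of reach is approached as far as the arm can. A call with a number of a shift or a turn outside -1 to 1 is refused whole. A call with a gripper value outside its range is refused whole. The fingers move at their own pace and stop on an object; "newtons" is the grip in N (left out, the last holds). Time passes only in rows, so rows that do not move let the fingers close. It gives the time, the measured TCP pose, the force, the opening and the grip force at its end, in the units of the state.
- get_state(): the state, without advancing time (a new reading comes with each control period).
- capture(name): name is "scene" or "top" or "wrist"; returns a dict with "frame" (384x512x3 uint8, red, green, blue), "range_z" (384x512 float32, m along the optical axis (not along the pixel's ray), 0 where there is no reading), "camera_matrix" (3x3 intrinsics, pixels), "T" (4x4, takes a point from camera to world coordinates). Camera axes: x right, y down, z forward; pixel columns grow to the right and rows downward; lengths in m; the calibration is good to about 2 mm. A picture is of the moment at which its call begins.
- close_job(): hands the job in; it is judged then, once.
The state is a dict: "time_s": time; "joints": joint angles; "qd": joint speeds; "joint_torque": joint torques, N m; "tcp_pos": TCP position; "eef_rot": TCP orientation; "contact_force": force on the tool from outside, world axes, zero at the start; "moment": the same for the moment, N m; "gripper_width": finger opening in m; "gripper_force": force on a finger pad.
Only numpy, scipy, OpenCV 4.12 (cv2) and the standard library are available. Lean on these libraries where they do the work, as an engineer would, in place of code of your own. Each camera call takes 0.05 s, during which the arm holds its last target. There are 200 camera calls.

## Task

Shut the sloping blue lid of the parts box fully. Then lock it with the big snap hook: push the hook's red gate onto the lower leg of the steel staple that stands out of the lid, until that leg alone is inside the hook and the gate has flicked shut behind it, and let go, leaving the hook at rest on the staple. Leave the other things on the bench where they are.

Things in the scene. Friction and masses are not known exactly. Their poses are not given: they have to be found in the camera images.
- parts_box: Grey steel box bolted to the bench, 197 mm deep (x), 240 mm wide (y), top sloping 35 degrees: 50 mm high in front (-x, turned to the robot's right), 188 mm at the back. Origin: centre of its underside; x to the back, y along the slope's width, z up. The blue lid covering the top is hinged along the back top edge, at (98, 0, 188) mm in this frame, axis along y.
- lid (a joint): Opening of the blue lid, rad: 0 = shut (face sloping 35 degrees), grows as its front edge rises; starts at 0.7 to 1.2. Plate 246 mm from hinge to front edge, 248 mm wide, 6 mm thick, with a slot through which the staple stands. Stiff hinge: the lid stays where it is left; some 5 N pressing on its front part moves it.
- lid_edge (a point): On the lid's outer (upper) face, mid width, 225 mm from the hinge axis, 21 mm from the front edge; moves with the lid. Axes: x along the lid to the hinge, y along the hinge, z out of the outer face.
- staple: Steel staple, an upside-down U of 10 mm round bar fixed to the box, standing square out of the shut lid on its middle line. Origin: on the lower leg's axis, level with the shut lid's face, 110 mm from the hinge. Axes: x uphill along the shut lid, y as the box's, z out of the lid. Upper leg 60 mm further uphill; window 50 mm between the legs, 36 mm high; top 46 mm above the lid.
- staple_low (a point): Axis of the staple's lower leg, 18 mm above the shut lid's face; axes as the staple's.
- staple_high (a point): Axis of the staple's upper leg, 18 mm above the shut lid's face; axes as the staple's.
- hook: Snap hook 181 mm long, 68 mm wide, about 0.32 kg, lying flat. Origin: underside of the grip; x to the nose end, y to the gate side, z up. Yellow grip x -40 to 30, y -12 to 12, z 0 to 28 mm; centre of mass near x = 7. Jaw of 12 mm round aluminium bar, flat at z 0 to 12 mm, with a closed tail eye behind the grip, to x = -69 mm.
- hook_eye (a point): Middle of the hook's eye: x = 70, y = 0, z = 6 mm in the hook's frame, same axes. In the hook's frame the eye is clear from x = 45 to 100 and y = -22 to 14 mm; the jaw's straight back has its centre line at y = -28, its rounded end at x = 106 (outer edge 112). Held flat along the lid with the grip downhill, it fits the staple.
- hook_nose (a point): Centre of the rounded end of the nose, where the jaw bar curls back: x = 88, y = 28, z = 6 mm in the hook's frame. The mouth is the gap between here and the gate's hinge, closed by the gate, whose tip (x = 88, y = 17) lies just inside the nose. A bar enters the mouth moving to -y, at x = 64 to 74.
- gate (a joint): Swing of the red gate, rad: 0 = shut, grows as it is pushed into the eye, stop at 1.05; sprung shut, 1 to 3 N at its tip. Bar 8 mm thick, hinge at x = 40, y = 24 mm of the hook, 48 mm long. A bar pushed in at x = 64 to 74 slips past its tip when at about y = -10, or sooner if then moved on towards the end (x up to 94); the gate then springs shut behind it.
- junction_box: Bystander: grey metal junction box, 104 x 104 x 50 mm, origin under its centre.
- tape_roll: Bystander: roll of black tape lying flat, 70 mm across, 20 mm high, origin under its centre.
- carton: Bystander: cardboard carton, 80 x 130 x 60 mm, origin under its centre.
- screwdriver: Bystander: screwdriver about 200 mm long lying on the bench, origin under its middle.
Mind the look-alikes: they are no part of the job. What is shaped like the hook but orange, purple or turquoise is not meant.

How it is judged:
By the outcome, as a careful person would: the job done as asked, in the order asked, and still so for the second after the job is handed in, with the robot touching nothing.
It also fails if it takes over 64 s, if anything falls off the work surface, if the arm or the gripper's body presses on something with over 40 N, if the wrist force passes 120 N, or if a joint passes its speed limit or range.

## Working session

There is one attempt and no reset: what is moved stays moved. The work goes in short steps, Python scripts to look and compute and a tool call to move; the robot and the scene stay as the last step left them, time stands still between calls to the robot, and variables do not carry over. Pictures are saved under pics/ and viewed, at most 10 in all, crops included, and the job is handed in when it is done.

Besides the shell and the picture viewer there is one more tool, called after "Call:" by a JSON object that holds its "op" and its "data". apply_moves: Moves the arm, as the interface text tells. Scaled input: -1 to 1 covers 1000 mm each way for a shift and 90 degrees each way for a turn. Its arguments: {"type":"object","properties":{"targets":{"type":"array","items":{"type":"array","items":{"type":"number"}}},"newtons":{"type":"number"}},"required":["targets"]}

```bash
mkdir -p pics; ls; python3 - <<'E'
from plant import *
import cv2,numpy as np
print(get_state())
for n in("scene","top"):
    c=capture(n); np.savez(f"pics/{n}0.npz",**c); print(n,c["camera_matrix"],c["T"])
    cv2.imwrite(f"pics/{n}0.png",cv2.resize(c["frame"][:,:,::-1],(800,600)))
E
```

```text
pics
{'time_s': 0.0, 'joints': array([ 8.41736685e+01,  2.05900223e+01,  6.32245901e-01, -2.04777432e-02,
       -7.01357497e+01, -1.65068111e+01]), 'qd': array([ 0.03560716,  0.06735124,  0.03252218, -0.02933912,  0.04093239,
        0.04317086]), 'joint_torque': array([ 4.19389371e-04, -5.82715809e+01,  2.93070495e+01,  6.99703753e+00,
        6.97188894e-03, -1.59509377e-04]), 'tcp_pos': array([0.25633979, 0.62391975, 0.24462588]), 'eef_rot': array([ 1.79904859e+02, -8.11915466e-03, -2.23401098e+01]), 'contact_force': array([ 0.59745145, -0.37358265,  0.41945745]), 'moment': array([-0.01690428,  0.04043677, -0.03717749]), 'gripper_force': 0.0, 'gripper_width': 0.08777101526982482}
scene [[416.80355378   0.         251.3200219 ]
 [  0.         416.80355378 193.16417794]
 [  0.           0.           1.        ]] [[ 0.61127428  0.46479566 -0.64055347  1.37698969]
 [ 0.79119885 -0.33981661  0.50845752 -0.66582362]
 [ 0.01865814 -0.81761218 -0.57546695  0.86899767]
 [ 0.          0.          0.          1.        ]]
top [[350.04338178   0.         252.34962344]
 [  0.         350.04338178 193.76995765]
 [  0.           0.           1.        ]] [[ 0.01598039 -0.99802479  0.06075477  0.48833099]
 [-0.99980074 -0.0166767  -0.01097124 -0.01444725]
 [ 0.01196276 -0.06056734 -0.99809243  1.23310866]
 [ 0.          0.          0.          1.        ]]
```

View pics/scene0.png

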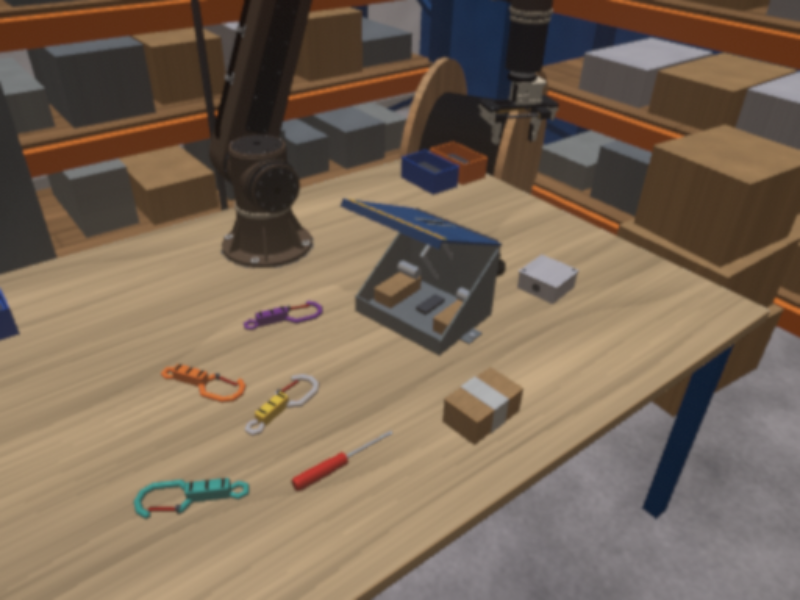

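View pics/top0.png

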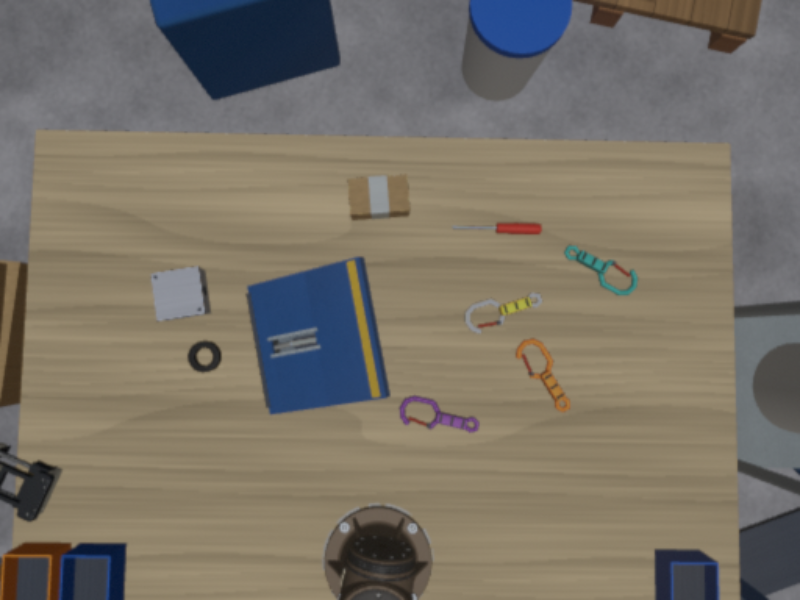

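The candidates, in pixels of the top picture enlarged to 800x600, are:
- yellow grip with silver jaw at (505,308)
- orange at (545,372)
- purple at (440,412)
- turquoise at (600,270)

The yellow/aluminium one fits the description. The lid's blue face spans (250,260) to (388,412), with its yellow front stripe on the right. Next I'll measure both and make a confirming crop.

```bash
cat > h.py <<'E'
import numpy as np,cv2
def rays(c,uv):
    uv=np.atleast_2d(np.asarray(uv,float)); K=c["camera_matrix"];T=c["T"]
    d=np.c_[(uv[:,0]-K[0,2])/K[0,0],(uv[:,1]-K[1,2])/K[1,1],np.ones(len(uv))]@T[:3,:3].T
    return T[:3,3],d
def onz(c,uv,z):
    o,d=rays(c,uv); return o+d*((z-o[2])/d[:,2])[:,None]
def cloud(c,m):
    v,u=np.nonzero(m&(c["range_z"]>0)); o,d=rays(c,np.c_[u,v]); return o+d*c["range_z"][v,u][:,None]
def hsv(c,lo,hi):
    return cv2.inRange(cv2.cvtColor(c["frame"],cv2.COLOR_RGB2HSV),lo,hi)>0
def blob(m,box):
    k=np.zeros_like(m);x0,y0,x1,y1=box;k[y0:y1,x0:x1]=m[y0:y1,x0:x1]
    n,l,s,_=cv2.connectedComponentsWithStats(k.astype(np.uint8)); i=1+s[1:,4].argmax(); return l==i
E
python3 - <<'E'
from h import *
c=dict(np.load("pics/top0.npz"))
# hook
box=(290,180,350,220)
y=blob(hsv(c,(20,90,60),(35,255,255)),box); k=np.zeros_like(y);k[180:220,290:350]=1
g=k&hsv(c,(20,90,60),(35,255,255))
v,u=np.nonzero(g); P=onz(c,np.c_[u,v],.026); 
r=cv2.minAreaRect((P[:,:2]*1000).astype(np.float32)); print("grip",P.mean(0),r,len(u))
red=k&(hsv(c,(0,100,60),(8,255,255))|hsv(c,(172,100,60),(180,255,255)))
v,u=np.nonzero(red); print("gate",onz(c,np.c_[u,v],.006).mean(0),len(u))
sil=k&hsv(c,(0,0,130),(180,60,255)); v,u=np.nonzero(sil);P2=onz(c,np.c_[u,v],.006);print("silver",len(u),P2.min(0),P2.max(0))
f=onz(c,[[np.nonzero(k)[1].mean(),200]],.0)
pk=cloud(c,k); print("depth z in grip",np.percentile(cloud(c,g)[:,2],[5,50,95]))
# lid
b=blob(hsv(c,(100,120,40),(125,255,255)),(150,160,255,270)); 
C=cloud(c,b); cen=C.mean(0); 
n=np.linalg.svd(C-cen,full_matrices=0)[2][2]; n*=np.sign(n[2]); res=(C-cen)@n; print("lid",cen,n,"res",res.std(),"tilt",np.degrees(np.arccos(n[2])))
C=C[abs(res)<.006]
lid=blob(b|hsv(c,(15,90,60),(35,255,255)),(150,160,255,270))
v,u=np.nonzero(lid);o,d=rays(c,np.c_[u,v]); Q=o+d*(((cen-o)@n)/(d@n))[:,None]
h=np.cross(n,[0,0,1]);h/=np.linalg.norm(h);e=np.cross(h,n)
ab=np.c_[(Q-cen)@h,(Q-cen)@e]; r=cv2.minAreaRect((ab*1000).astype(np.float32));print("h",h,"e",e,r)
for p in cv2.boxPoints(r)/1000: print(cen+p[0]*h+p[1]*e)
cr=cv2.resize(c["frame"][165:235,275:415,::-1],None,fx=5,fy=5,interpolation=2);cv2.imwrite("pics/crop.png",cr)
E
```

```text
grip [ 0.55988739 -0.29470898  0.026     ] ((559.6055297851562, -294.7080993652344), (27.31057357788086, 73.898193359375), 19.307506561279297) 162
gate [ 0.51875044 -0.23690836  0.006     ] 23
silver 251 [ 0.49850121 -0.36143816  0.006     ] [ 0.59228997 -0.18534501  0.006     ]
depth z in grip [0.00027843 0.0282762  0.03307825]
lid [0.47962802 0.12707939 0.23787493] [-0.08595234  0.41126754  0.90745314] res 0.0015163048237633876 tilt 24.844266407554745
h [ 0.97885115  0.20457376 -0.        ] e [ 0.1856411  -0.88826155  0.4201533 ] ((1.053985595703125, 1.8761367797851562), (232.354248046875, 243.0829620361328), 89.92221069335938)
[0.3403461  0.20378106 0.18992037]
[0.57822665 0.25380257 0.1897817 ]
[0.62166991 0.04747595 0.28740602]
[ 0.38378935 -0.00254556  0.28754468]
```

View pics/crop.png

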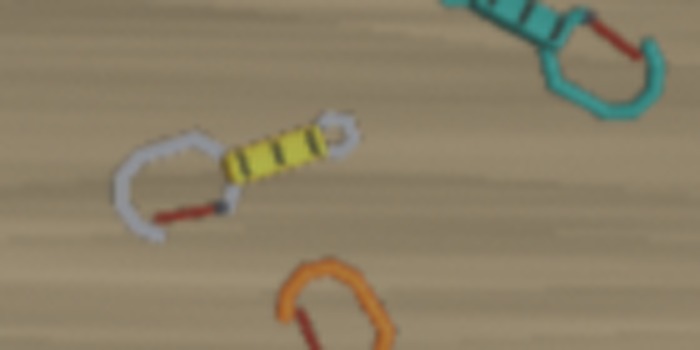

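The crop confirms the target. Yellow grip at (275,152), aluminium jaw to the left and red gate at (190,215) on the near side match the hook; the other two in view are turquoise and orange. I'll shut the lid first, raising and turning the closed fingers and then moving above the lid's front.

Call:
{"op": "apply_moves", "data": {"targets": [[0, 0, 0, -0.0143, 0, 0, 0.0776], [0, 0, 0, -0.0143, 0, 0, 0.0776], [0, 0, 0, -0.0143, 0, 0, 0.0776], [0, 0, 0, -0.0143, 0, 0, 0.0776], [0, 0, 0, -0.0143, 0, 0, 0.0776], [0, 0, 0, -0.0143, 0, 0, 0.0776], [0, 0, 0, -0.0143, 0, 0, 0.0776], [0, 0, 0, -0.0143, 0, 0, 0.0776]]}}

```text
time_s: 0.77
tcp_pos: [0.2564, 0.6241, 0.3601]
eef_rot: [180.0, -0.0, -78.6]
contact_force: [-0.6, 0.1, 0.2]
gripper_width: 0.0401
gripper_force: 0.0
```

Call:
{"op": "apply_moves", "data": {"targets": [[0, 0.0307, -0.0059, 0, 0, 0, 0], [0, 0.0307, -0.0059, 0, 0, 0, 0], [0, 0.0307, -0.0059, 0, 0, 0, 0], [0, 0.0307, -0.0059, 0, 0, 0, 0], [0, 0.0307, -0.0059, 0, 0, 0, 0], [0, 0.0307, -0.0059, 0, 0, 0, 0], [0, 0.0307, -0.0059, 0, 0, 0, 0], [0, 0.0307, -0.0059, 0, 0, 0, 0], [0, 0.0307, -0.0059, 0, 0, 0, 0], [0, 0.0307, -0.0059, 0, 0, 0, 0], [0, 0.0307, -0.0059, 0, 0, 0, 0], [0, 0.0307, -0.0059, 0, 0, 0, 0], [0, 0.0307, -0.0059, 0, 0, 0, 0], [0, 0.0307, -0.0059, 0, 0, 0, 0], [0, 0.0307, -0.0059, 0, 0, 0, 0], [0, 0.0307, -0.0059, 0, 0, 0, 0], [0, 0.0307, -0.0059, 0, 0, 0, 0], [0, 0.0307, -0.0059, 0, 0, 0, 0], [0, 0.0307, -0.0059, 0, 0, 0, 0], [0, 0.0307, -0.0059, 0, 0, 0, 0]]}}

```text
time_s: 2.43
tcp_pos: [0.4976, 0.0459, 0.3598]
eef_rot: [180.0, 0.0, -78.2]
contact_force: [1.1, 0.7, 0.2]
gripper_width: 0.0005
gripper_force: 0.0
```

Call:
{"op": "apply_moves", "data": {"targets": [[0, 0, 0, 0.02, 0, 0, 0], [0, 0, 0, 0.02, 0, 0, 0], [0, 0, 0, 0.012, 0, 0, 0], [0, 0, 0, 0.011, 0, 0, 0], [0, 0, 0, 0.011, 0, 0, 0], [0, 0, 0, 0.011, 0, 0, 0], [0, 0, 0, 0.011, 0, 0, 0], [0, 0, 0, 0.011, 0, 0, 0], [0, 0, 0, 0.011, 0, 0, 0], [0, 0, 0, 0.011, 0, 0, 0], [0, 0, 0, 0.011, 0, 0, 0], [0, 0, 0, 0.011, 0, 0, 0], [0, 0, 0, 0.011, 0, 0, 0], [0, 0, 0, 0.011, 0, 0, 0], [0, 0, 0, 0.011, 0, 0, 0], [0, 0, 0, 0.011, 0, 0, 0], [0, 0, 0, 0.011, 0, 0, 0], [0, 0, 0, 0.011, 0, 0, 0], [0, 0, 0, 0.011, 0, 0, 0], [0, 0, 0, 0.011, 0, 0, 0]]}}

```text
time_s: 4.1
tcp_pos: [0.4978, 0.0479, 0.1205]
eef_rot: [-179.9, 0.0, -78.2]
contact_force: [0.1, 1.2, 0.6]
gripper_width: 0.0004
gripper_force: 0.5
```

Call:
{"op": "apply_moves", "data": {"targets": [[0, 0, 0, 0.004, 0, 0, 0], [0, 0, 0, 0.004, 0, 0, 0], [0, 0, 0, 0.003, 0, 0, 0], [0, 0, 0, 0.003, 0, 0, 0]]}}

```text
time_s: 4.43
tcp_pos: [0.4979, 0.0476, 0.1071]
eef_rot: [-180.0, 0.0, -78.2]
contact_force: [0.2, 0.4, 1.6]
gripper_width: 0.0002
gripper_force: 0.4
```

Call:
{"op": "apply_moves", "data": {"targets": [[0, 0, 0, 0.003, 0, 0, 0], [0, 0, 0, 0.003, 0, 0, 0], [0, 0, 0, 0.003, 0, 0, 0], [0, 0, 0, 0.002, 0, 0, 0]]}}

```text
time_s: 4.77
tcp_pos: [0.4975, 0.0474, 0.0957]
eef_rot: [-180.0, 0.0, -78.2]
contact_force: [-0.1, -0.4, 1.2]
gripper_width: 0.0006
gripper_force: 0.4
```

```bash
python3 - <<'E'
from plant import *
import cv2,numpy as np
c=capture("scene"); np.savez("pics/s1.npz",**c)
cv2.imwrite("pics/s1.png",cv2.resize(c["frame"][70:250,170:410,::-1],(800,600),interpolation=2)); print(get_state()["contact_force"])
E
```

```text
[-0.35537616 -0.69121628  0.09202409]
```

View pics/s1.png

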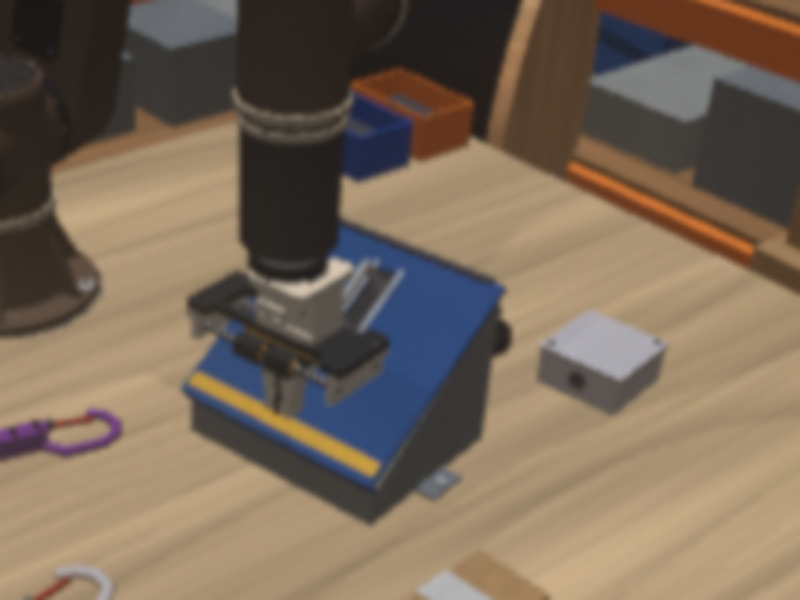

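The lid is down or very nearly so, with the fingers at (285,390) just above the yellow stripe. I'll press on until a firm reaction shows.

Call:
{"op": "apply_moves", "data": {"targets": [[0, 0, 0, 0.002, 0, 0, 0], [0, 0, 0, 0.002, 0, 0, 0], [0, 0, 0, 0.002, 0, 0, 0]]}}

```text
time_s: 5.07
tcp_pos: [0.4976, 0.0475, 0.0899]
eef_rot: [-180.0, 0.0, -78.2]
contact_force: [-0.5, 0.1, 0.8]
gripper_width: 0.0003
gripper_force: 0.4
```

Call:
{"op": "apply_moves", "data": {"targets": [[0, 0, 0, 0.001, 0, 0, 0], [0, 0, 0, 0.001, 0, 0, 0], [0, 0, 0, 0.001, 0, 0, 0]]}}

```text
time_s: 5.32
tcp_pos: [0.4975, 0.0474, 0.0869]
eef_rot: [180.0, -0.0, -78.2]
contact_force: [0.4, -0.1, 0.2]
gripper_width: 0.0004
gripper_force: 0.4
```

Call:
{"op": "apply_moves", "data": {"targets": [[0, 0, 0, 0.0015, 0, 0, 0], [0, 0, 0, 0.0015, 0, 0, 0], [0, 0, 0, 0.0015, 0, 0, 0], [0, 0, 0, 0, 0, 0, 0]]}}

```text
time_s: 5.65
tcp_pos: [0.4974, 0.0474, 0.0821]
eef_rot: [180.0, -0.0, -78.2]
contact_force: [-0.0, -0.1, 0.7]
gripper_width: 0.0003
gripper_force: 0.2
```

Call:
{"op": "apply_moves", "data": {"targets": [[0, 0, 0, 0.001, 0, 0, 0], [0, 0, 0, 0.001, 0, 0, 0], [0, 0, 0, 0.001, 0, 0, 0], [0, 0, 0, 0, 0, 0, 0]]}}

```text
time_s: 5.98
tcp_pos: [0.498, 0.0473, 0.0806]
eef_rot: [-179.9, -0.0, -78.2]
contact_force: [-3.8, -1.0, 14.5]
gripper_width: 0.0006
gripper_force: 6.0
```

Call:
{"op": "apply_moves", "data": {"targets": [[0, 0, 0, 0.001, 0, 0, 0], [0, 0, 0, 0.001, 0, 0, 0], [0, 0, 0, 0, 0, 0, 0]]}}

```text
time_s: 6.23
tcp_pos: [0.4983, 0.0472, 0.0799]
eef_rot: [-179.9, -0.0, -78.1]
contact_force: [-8.6, -2.5, 28.2]
gripper_width: 0.0004
gripper_force: 11.6
```

Call:
{"op": "apply_moves", "data": {"targets": [[1, 0, 0, -0.03, 0, 0, 0], [1, 0, 0, -0.03, 0, 0, 0], [1, 0.02, 0, -0.02, 0, 0, 0], [1, 0.03, 0, 0, 0, 0, 0], [1, 0.03, 0, 0, 0, 0, 0], [1, 0.03, 0, 0, 0, 0, 0], [1, 0.03, 0, 0, 0, 0, 0], [1, 0.03, 0, 0, 0, 0, 0], [1, 0.03, 0, 0, 0, 0, 0], [1, 0.03, 0, 0, 0, 0, 0], [1, 0.03, 0, 0, 0, 0, 0], [1, 0.03, 0, 0, 0, 0, -0.04], [1, 0.03, 0, 0, 0, 0, -0.043], [1, 0, 0, 0, 0, 0, 0]]}}

```text
time_s: 7.4
tcp_pos: [0.5654, -0.2695, 0.1566]
eef_rot: [180.0, -0.0, -70.6]
contact_force: [-0.2, 0.9, 0.2]
gripper_width: 0.0855
gripper_force: 0.0
```

```bash
python3 - <<'E'
from plant import *
from h import *
s=get_state(); print(s["tcp_pos"],s["eef_rot"],s["joints"])
c=capture("top"); np.savez("pics/top1.npz",**c); w=capture("wrist"); np.savez("pics/w1.npz",**w)
cc=capture("scene"); np.savez("pics/s2.npz",**cc)
b=blob(hsv(c,(100,120,40),(125,255,255)),(150,150,258,280)); 
C=cloud(c,b); cen=np.median(C,0)
for i in range(4):
    cen=C.mean(0); n=np.linalg.svd(C-cen,full_matrices=0)[2][2]; n*=np.sign(n[2]); res=(C-cen)@n; C=C[abs(res)<.004]
print("lid",cen,n,res.std(),"tilt",np.degrees(np.arccos(n[2])),"yaw",np.degrees(np.arctan2(-n[1],-n[0])))
lid=blob(b|hsv(c,(15,90,60),(35,255,255)),(150,150,258,280))
v,u=np.nonzero(lid);o,d=rays(c,np.c_[u,v]); Q=o+d*(((cen-o)@n)/(d@n))[:,None]
h=np.cross(n,[0,0,1]);h/=np.linalg.norm(h);e=np.cross(h,n)
r=cv2.minAreaRect((np.c_[(Q-cen)@h,(Q-cen)@e]*1000).astype(np.float32));print("h",h,"e",e,r)
for p in cv2.boxPoints(r)/1000: print(cen+p[0]*h+p[1]*e)
A=cv2.resize(c["frame"][160:280,150:270,::-1],(590,590),interpolation=2)
B=cv2.resize(cc["frame"][110:240,210:330,::-1],(545,590),interpolation=2)
cv2.imwrite("pics/lid.png",cv2.resize(np.hstack([A,B]),(800,416)));cv2.imwrite("pics/w1.png",w["frame"][:,:,::-1])
E
```

```text
[ 0.5653584  -0.26949174  0.15664711] [ 1.79951358e+02 -3.12249480e-02 -7.06455562e+01] [ -7.6230302   19.92740463 -12.53835126   0.05911614 -57.5634421
  26.9457402 ]
lid [0.47614879 0.14611117 0.12812921] [ 0.11811223 -0.5621269   0.81857367] 0.0017076535050265255 tilt 35.05773377977065 yaw 101.86618142198303
h [-0.97863053 -0.20562659  0.        ] e [-0.16832051  0.80108118  0.57440156] ((-0.5037841796875, -1.5555419921875), (243.4547882080078, 214.6737518310547), 0.08622448146343231)
[0.57815159 0.25587093 0.18878488]
[0.61396938 0.08383359 0.06547608]
[0.3756557  0.03406637 0.06568653]
[0.3398379  0.2061037  0.18899532]
```

View pics/lid.png

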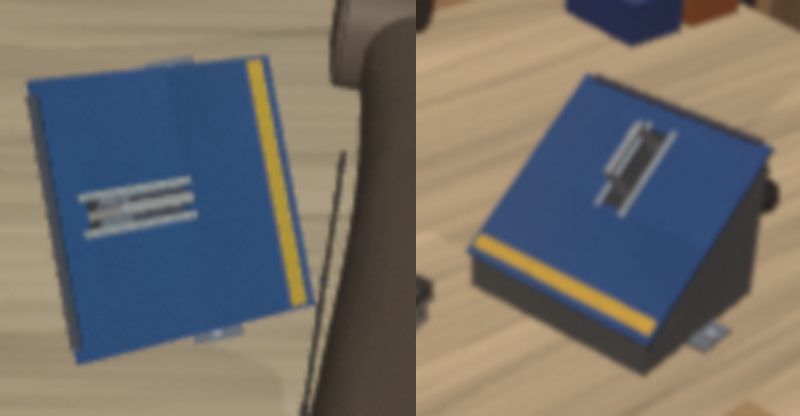

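View pics/w1.png

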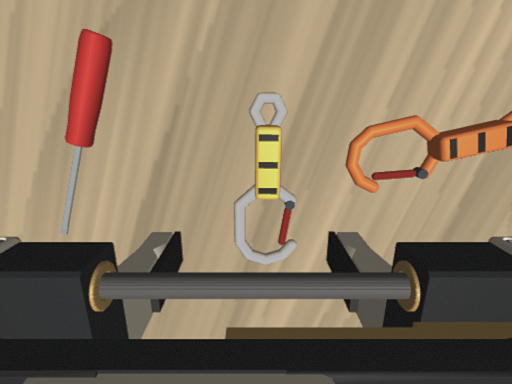

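Lid pictures: the blue face is complete and its measured tilt is 35.06°, so it is shut, with the staple standing through the slot at left (140,205) and right (640,165). Wrist picture: the yellow hook lies upright, grip at (268,160), gate at (286,225). Next I'll measure the grip and staple precisely.

```bash
python3 - <<'E'
from h import *
w=dict(np.load("pics/w1.npz"));c=dict(np.load("pics/top1.npz"));s=dict(np.load("pics/s2.npz"))
m=blob(cv2.morphologyEx(hsv(w,(20,90,60),(35,255,255)).astype(np.uint8),3,np.ones((9,9)))>0,(220,100,320,220))
v,u=np.nonzero(m);P=onz(w,np.c_[u,v],.026);print("grip",cv2.minAreaRect((P[:,:2]*1000).astype(np.float32)))
red=np.zeros_like(m);red[195:250,272:300]=(hsv(w,(0,120,60),(8,255,255))|hsv(w,(172,120,60),(180,255,255)))[195:250,272:300]
v,u=np.nonzero(red);P=onz(w,np.c_[u,v],.01);print("gate",P.mean(0),len(u))
print("z med",np.median(cloud(w,m)[:,2]))
# staple
n=np.array([.11811,-.56213,.81857]);cen=np.array([.47615,.14611,.12813]);h=np.array([-.97863,-.20563,0]);e=np.array([-.16832,.80108,.57440])
for name,k,b in(("top",c,(165,208,212,235)),("scene",s,(255,140,295,180))):
    M=np.zeros((384,512),bool);M[b[1]:b[3],b[0]:b[2]]=1;C=cloud(k,M);q=np.c_[(C-cen)@h,(C-cen)@e,(C-cen)@n]*1000
    t=q[(q[:,2]>35)&(q[:,2]<60)];print(name,len(t),t.mean(0) if len(t) else 0,np.percentile(t,[2,50,98],axis=0) if len(t) else 0)
    l=q[(q[:,2]>8)&(q[:,2]<35)];print(len(l),np.percentile(l,[2,50,98],axis=0))
E
```

```text
grip ((562.0216674804688, -298.5668640136719), (23.962759017944336, 70.80056762695312), 19.23880386352539)
gate [ 0.52065825 -0.2374297   0.01      ] 242
z med 0.027752378383704257
top 69 [-1.50110754 29.36544815 44.88563447] [[-6.24152284 -4.76152455 39.9908102 ]
 [-1.4355102  29.39884363 44.94151778]
 [ 3.27120739 60.0881888  48.79194567]]
14 [[-6.26189465 56.23335457  9.67938849]
 [-1.49426255 60.61182825 25.19973983]
 [ 2.68660599 62.2390798  34.03474831]]
scene 63 [-5.05936224 21.0983467  42.29237905] [[ -9.62322032 -11.27028923  36.70252324]
 [ -5.26295873  21.34970791  42.43161374]
 [  0.67626871  53.29333188  46.48681945]]
24 [[ -9.56440849 -13.83610942   9.25021149]
 [ -6.46337438  -2.35079049  24.77648685]
 [ -2.72920555  54.06637906  33.9294722 ]]
```

Call:
{"op": "apply_moves", "data": {"targets": [[0.6, 0.0126, 0.0065, 0.02, 0, 0, 0], [0.6, 0.0126, 0.0066, 0.02, 0, 0, 0], [0.6, 0, 0, 0.02, 0, 0, 0], [0.6, 0, 0, 0.02, 0, 0, 0], [0.6, 0, 0, 0.02, 0, 0, 0], [0.6, 0, 0, 0.015, 0, 0, 0], [0.6, 0, 0, 0.01, 0, 0, 0], [0.6, 0, 0, 0.005, 0, 0, 0], [0.6, 0, 0, 0.005, 0, 0, 0], [0.6, 0, 0, 0, 0, 0, 0]]}}

```text
time_s: 8.38
tcp_pos: [0.5607, -0.293, 0.0222]
eef_rot: [180.0, 0.0, -70.7]
contact_force: [0.3, -0.8, -0.1]
gripper_width: 0.0523
gripper_force: 0.0
```

Call:
{"op": "apply_moves", "data": {"targets": [[0, 0, 0, 0, 0, 0, 0], [0, 0, 0, 0, 0, 0, 0], [0, 0, 0, 0, 0, 0, 0], [0, 0, 0, 0, 0, 0, 0], [0, 0, 0, 0, 0, 0, 0], [0, 0, 0, 0, 0, 0, 0], [0, 0, 0, 0, 0, 0, 0], [0, 0, 0, 0, 0, 0, 0]], "newtons": 45}}

```text
time_s: 9.05
tcp_pos: [0.5608, -0.2936, 0.0229]
eef_rot: [-180.0, -0.0, -70.7]
contact_force: [-2.1, 0.3, 5.2]
gripper_width: 0.0235
gripper_force: 45.0
```

Call:
{"op": "apply_moves", "data": {"targets": [[0, 0, 0, -0.01, 0, 0, 0], [0, 0, 0, -0.03, 0, 0, 0], [0, 0, 0, -0.03, 0, 0, 0], [0, 0, 0, -0.03, 0, 0, 0], [0, 0, 0, -0.03, 0, 0, 0.041], [0, 0, 0, -0.03, 0, 0, 0.041], [0, 0, 0, -0.03, 0, 0, 0], [0, 0, 0, -0.03, 0, 0, 0], [0, 0, 0, -0.03, 0, 0, 0], [0, 0, 0, -0.03, 0, 0, 0], [0, 0, 0, -0.03, 0, 0, 0]]}}

```text
time_s: 9.97
tcp_pos: [0.5599, -0.293, 0.3337]
eef_rot: [180.0, 0.1, -78.1]
contact_force: [0.6, -0.4, -3.9]
gripper_width: 0.0241
gripper_force: 45.0
```

Call:
{"op": "apply_moves", "data": {"targets": [[0, -0.02, -0.0011, 0, 0, 0, 0], [0, -0.0297, -0.0011, 0, 0, 0, 0], [0, -0.0297, -0.0011, 0, 0, 0, 0], [0, -0.0297, -0.0011, 0, 0, 0, 0], [0, -0.0297, -0.0011, 0, 0, 0, 0], [0, -0.0297, -0.0011, 0, 0, 0, 0], [0, -0.0297, -0.0011, 0, 0, 0, 0], [0, -0.0297, -0.0011, 0, 0, 0, 0], [0, -0.0297, -0.0011, 0, 0, 0, 0], [0, -0.0297, -0.0011, 0, 0, 0, 0], [0, -0.0297, -0.0011, 0, 0, 0, 0], [0, -0.0297, -0.0011, 0, 0, 0, 0], [0, -0.0297, -0.0011, 0, 0, 0, 0], [0, -0.0297, -0.0011, 0, 0, 0, 0], [0, -0.0297, -0.0011, 0, 0, 0, 0], [0, -0.0297, -0.0011, 0, 0, 0, 0], [0, -0.01, 0, 0, 0, 0, 0], [0, 0, 0, 0, 0, 0, 0], [0, 0, 0, 0, 0, 0, 0]]}}

```text
time_s: 11.55
tcp_pos: [0.4793, 0.1757, 0.3321]
eef_rot: [179.9, -0.0, -78.0]
contact_force: [-0.3, -0.1, -4.4]
gripper_width: 0.0235
gripper_force: 45.0
```

```bash
python3 - <<'E'
from plant import *
from h import *
s=get_state(); print(s["tcp_pos"],s["eef_rot"],s["joints"],s["gripper_width"])
w=capture("wrist"); np.savez("pics/w2.npz",**w);c=capture("scene");np.savez("pics/s3.npz",**c);print(w["T"][:3,3])
A=cv2.resize(w["frame"],(533,400));B=cv2.resize(c["frame"][40:180,230:330],(266,400),interpolation=2)
cv2.imwrite("pics/w2.png",np.hstack([A,B])[:,:,::-1])
E
```

```text
[0.47933813 0.17565107 0.33211356] [ 1.79928281e+02 -1.54374187e-02 -7.80267351e+01] [ 4.21756989e+01  2.18648264e+00 -1.13778860e+01 -2.33824815e-02
 -7.65053818e+01 -3.01969735e+01] 0.023496144397485715
[0.49716367 0.09404346 0.47113746]
```

View pics/w2.png

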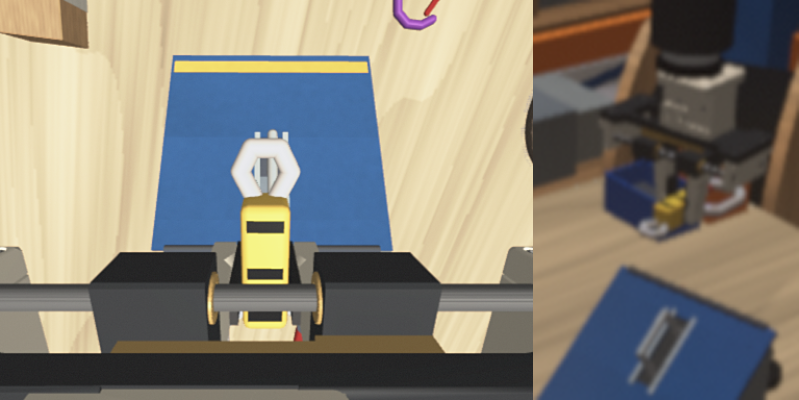

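Wrist view: the hook is held straight, grip at (265,265) and tail eye at (265,170). Behind it is the full lid outline, with front edge at row 56 and hinge edge at row 247, and the lower end of the staple at (273,135). I'll measure the lid outline and the in-hand offset from this.

```bash
python3 - <<'E'
from h import *
from scipy.spatial.transform import Rotation as R
w=dict(np.load("pics/w2.npz"))
tcp=np.array([.47933,.17565,.33211]);Rt=R.from_euler("xyz",[179.93,-.015,-78.03],degrees=True).as_matrix()
blue=hsv(w,(98,110,40),(125,255,255));yl=hsv(w,(18,80,60),(35,255,255))
b=blob(blue,(130,50,390,245));C=cloud(w,b)
for i in range(4):
    cen=C.mean(0); n=np.linalg.svd(C-cen,full_matrices=0)[2][2]; n*=np.sign(n[2]); res=(C-cen)@n; C=C[abs(res)<.003]
print("plane",cen,n,res.std(),"tilt",np.degrees(np.arccos(n[2])),"yaw",np.degrees(np.arctan2(-n[1],-n[0])))
k=np.zeros_like(b);k[50:100,160:360]=1; st=yl&k; m=b|st|(blue&k)
v,u=np.nonzero(m);o,d=rays(w,np.c_[u,v]);Q=o+d*(((cen-o)@n)/(d@n))[:,None]
h=np.cross(n,[0,0,1]);h/=np.linalg.norm(h);e=np.cross(h,n)
r=cv2.minAreaRect((np.c_[(Q-cen)@h,(Q-cen)@e]*1000).astype(np.float32));print("h",h,"e",e,r)
bp=cv2.boxPoints(r)
for p in bp/1000: print(p*1000,cen+p[0]*h+p[1]*e)
# staple low leg top end seen past the tail
M=np.zeros_like(b);M[115:150,235:290]=1;C=cloud(w,M);q=np.c_[(C-cen)@h,(C-cen)@e,(C-cen)@n]*1000
t=q[(q[:,2]>30)&(q[:,2]<55)];print("st",len(t),np.percentile(t,[2,50,98],axis=0) if len(t) else 0)
# hook in tool frame
g=blob(cv2.morphologyEx(yl.astype(np.uint8),3,np.ones((9,9)))>0,(220,170,300,330));T=(cloud(w,g)-tcp)@Rt*1000
print("grip tool",np.percentile(T,[1,50,99],axis=0))
S=np.zeros_like(b);S[125:190,210:300]=1;T=(cloud(w,S)-tcp)@Rt*1000;T=T[(T[:,2]<40)];print("tail",np.percentile(T,[1,50,99],axis=0))
E
```

```text
plane [0.47857698 0.14011668 0.12286395] [ 0.11763379 -0.56163151  0.8189825 ] 0.0006714270656737033 tilt 35.016932460162394 yaw 101.8296006082233
h [-0.97876161 -0.20500173  0.        ] e [-0.16789283  0.80158863  0.57381849] ((-1.0500411987304688, -10.150047302246094), (244.55601501464844, 246.27049255371094), 89.9908218383789)
[-124.20487 -132.40833] [0.62237435 0.05944189 0.0468856 ]
[ 122.06562 -132.44778] [0.38134087 0.00892438 0.04686296]
[122.10479 112.10823] [0.34024333 0.20494967 0.18719372]
[-124.1657   112.14769] [0.58127681 0.25546718 0.18721636]
st 76 [[-5.47546167 -0.40977067 42.10260395]
 [-0.41678192  5.15007043 45.13897172]
 [ 3.85744992  9.50305945 46.66305995]]
grip tool [[ -1.8441119  -12.0830992   -6.50053822]
 [ 21.33461267  -0.41489774  -4.52737719]
 [ 39.08666259  11.69256442  13.13270504]]
tail [[ 3.86291358e+01 -1.63301670e+01  1.06217128e+01]
 [ 5.40819947e+01  2.51774627e-02  1.28018628e+01]
 [ 6.75754821e+01  1.63486466e+01  1.69021269e+01]]
```

Measured as the hook sits in the hand: TCP at hook (-0.7, 0, 22.5) mm. The lid outline comes out at 245 x 246 mm, which matches the given size. The staple foot is about (0.479, 0.143, 0.125). Next move: the approach, then the tilt.

Call:
{"op": "apply_moves", "data": {"targets": [[0, 0.026, -0.0088, 0.0053, 0, 0, 0.0016], [0, 0.026, -0.0088, 0.0053, 0, 0, 0], [0, 0.026, -0.0088, 0.0053, 0, 0, 0], [0, 0.026, -0.0088, 0.0053, 0, 0, 0], [0, 0.026, -0.0088, 0.0053, 0, 0, 0], [0, 0.026, -0.0088, 0.0053, 0, 0, 0], [0, 0, 0, 0, 0, -0.0648, 0], [0, 0, 0, 0, 0, -0.0648, 0], [0, 0, 0, 0, 0, -0.0648, 0], [0, 0, 0, 0, 0, -0.0648, 0], [0, 0, 0, 0, 0, -0.0648, 0], [0, 0, 0, 0, 0, -0.0648, 0], [0, 0, 0, 0, 0, 0, 0], [0, 0, 0, 0, 0, 0, 0]]}}

```text
time_s: 12.82
tcp_pos: [0.5639, 0.0303, 0.2994]
eef_rot: [179.8, 34.9, -78.6]
contact_force: [-0.5, -0.2, -4.4]
gripper_width: 0.0241
gripper_force: 45.0
```

```bash
cat > st.py <<'E'
import sys
from plant import *
from h import *
from scipy.spatial.transform import Rotation as R
P0=np.array([.4788,.1429,.1248]);n=np.array([.11763,-.56163,.81898]);h=np.array([-.97876,-.20500,0]);e=np.array([-.16789,.80159,.57382])
s=get_state();Rt=R.from_euler("xyz",s["eef_rot"],degrees=True).as_matrix()
d=s["tcp_pos"]-P0
off=Rt@np.array([-.0007,0,.0225])*1000 # hook origin from tcp
o=np.array([d@e,d@h,d@n])*1000+np.array([off@e,off@h,off@n])
Rh=Rt@np.diag([-1,1,-1]);leg=(P0+.018*n-(s["tcp_pos"]+off/1000))@Rh*1000
print("t",s["time_s"],"tcp",s["tcp_pos"],"F",s["contact_force"],"grip",s["gripper_width"],s["gripper_force"])
print("joints",s["joints"].round(1),"leg(18mm up) in hook",leg.round(1),"underside above lid",o[2].round(1))
Rw=np.c_[-e,h,-n];print("rot err tool deg",(R.from_matrix(Rt.T@Rw).as_rotvec(degrees=True)).round(2))
E
python3 st.py
```

```text
t 12.8167 tcp [0.56389765 0.03026094 0.29935993] F [-0.4649263  -0.20513575 -4.39607765] grip 0.024061435028552482 44.98685538768768
joints [ -1.1  16.3   6.8 -33.9 -89.4  15.6] leg(18mm up) in hook [   3.6   60.6 -175.6] underside above lid 193.7
rot err tool deg [-0.11 -0.1  -0.39]
```

Call:
{"op": "apply_moves", "data": {"targets": [[0, 0.022, 0, 0, 0, -0.0011, -0.0043], [0, 0.022, 0, 0, 0, 0, 0], [0, 0.0224, 0, 0.01, 0, 0, 0], [0, 0, 0, 0.02, 0, 0, 0], [0, 0, 0, 0.02, 0, 0, 0], [0, 0, 0, 0.02, 0, 0, 0], [0, 0, 0, 0.02, 0, 0, 0], [0, 0, 0, 0.02, 0, 0, 0], [0, 0, 0, 0.02, 0, 0, 0], [0, 0, 0, 0.01, 0, 0, 0], [0, 0, 0, 0, 0, 0, 0]]}}

```text
time_s: 13.73
tcp_pos: [0.5572, 0.0605, 0.1468]
eef_rot: [-179.9, 35.0, -77.7]
contact_force: [0.3, -0.9, -3.7]
gripper_width: 0.0238
gripper_force: 45.0
```

```bash
python3 st.py; python3 - <<'E'
from plant import *
from h import *
c=capture("scene");t=capture("top")
A=cv2.resize(c["frame"][90:240,190:350],(480,450),interpolation=2);B=cv2.resize(t["frame"][170:270,155:225],(315,450),interpolation=2)
cv2.imwrite("pics/pre.png",np.hstack([A,B])[:,:,::-1])
E
```

```text
t 13.7333 tcp [0.55719438 0.06048869 0.14684167] F [ 0.27910378 -0.8666327  -3.74489818] grip 0.023808936718914493 44.98676598072052
joints [  1.3  23.   -4.1 -36.  -73.8  24.6] leg(18mm up) in hook [ 66.2  59.3 -33.2] underside above lid 51.1
rot err tool deg [0.13 0.03 0.35]
```

View pics/pre.png

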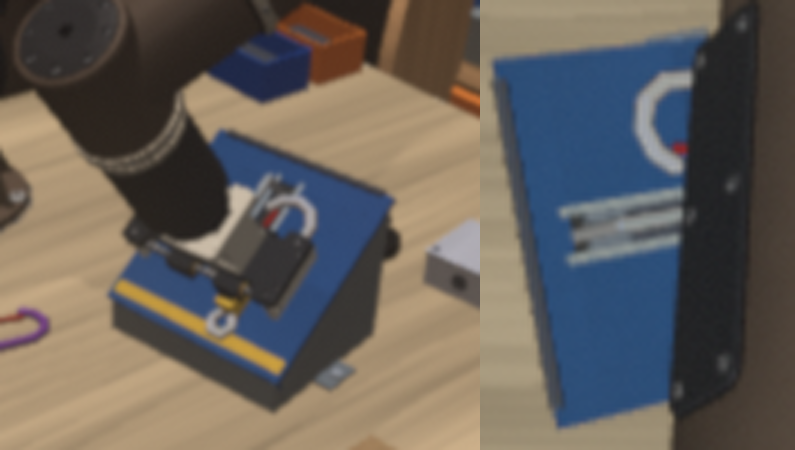

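The hook is on the far side of the staple, with its red gate facing it (left panel (265,225), right panel (680,150)). Now I'll lower it to entry height.

Call:
{"op": "apply_moves", "data": {"targets": [[0, 0.002, 0, 0.012, 0, 0, 0], [0, 0, 0, 0.012, 0, 0, 0], [0, 0, 0, 0.01, 0, 0, 0], [0, 0, 0, 0.005, 0, 0, 0], [0, 0, 0, 0, 0, 0, 0], [0, 0, 0, 0, 0, 0, 0]]}}

```text
time_s: 14.33
tcp_pos: [0.5541, 0.0795, 0.1145]
eef_rot: [-179.8, 35.1, -77.8]
contact_force: [0.8, -0.1, -4.6]
gripper_width: 0.0238
gripper_force: 45.0
```

```bash
python3 st.py; python3 st.py|tail -2
```

```text
t 14.3333 tcp [0.55411135 0.07952298 0.11451835] F [ 0.83835868 -0.06942292 -4.64624699] grip 0.023752635718806352 44.987125396728516
joints [  2.9  24.6  -6.2 -37.2 -69.9  25.7] leg(18mm up) in hook [68.9 60.3  4.4] underside above lid 13.5
rot err tool deg [0.   0.07 0.31]
joints [  2.9  24.6  -6.2 -37.2 -69.9  25.7] leg(18mm up) in hook [68.9 60.3  4.4] underside above lid 13.5
rot err tool deg [0.   0.07 0.31]
```

Call:
{"op": "apply_moves", "data": {"targets": [[0, 0, 0.01, 0, 0, 0, 0.0017], [0, 0, 0.01, 0, 0, 0, 0.0017], [0, 0, 0.007, 0, 0, 0, 0], [0, 0, 0.005, 0, 0, 0, 0], [0, 0, 0.004, 0, 0, 0, 0], [0, 0, 0, 0, 0, 0, 0]]}}

```text
time_s: 14.83
tcp_pos: [0.5187, 0.0718, 0.1153]
eef_rot: [-179.9, 35.1, -78.2]
contact_force: [1.5, 0.5, -4.3]
gripper_width: 0.0237
gripper_force: 45.0
```

```bash
python3 st.py
```

```text
t 14.8333 tcp [0.51874871 0.07176339 0.11534975] F [ 1.5034088   0.50675199 -4.26579864] grip 0.023683171417310328 44.99092698097229
joints [  2.3  22.1 -10.4 -37.4 -68.9  27. ] leg(18mm up) in hook [68.4 24.5  3.6] underside above lid 14.4
rot err tool deg [-0.12  0.06  0.01]
```

Call:
{"op": "apply_moves", "data": {"targets": [[0, 0, 0.004, 0, 0, 0, 0], [0, 0, 0.004, 0, 0, 0, 0], [0, 0, 0.004, 0, 0, 0, 0], [0, 0, 0, 0, 0, 0, 0]]}}

```text
time_s: 15.17
tcp_pos: [0.5067, 0.0693, 0.1147]
eef_rot: [-180.0, 35.1, -78.2]
contact_force: [0.4, -0.7, -5.2]
gripper_width: 0.0238
gripper_force: 45.0
```

```bash
python3 st.py
```

```text
t 15.1667 tcp [0.50665082 0.06926413 0.11474639] F [ 0.36441067 -0.74017913 -5.19958436] grip 0.02383859450476975 44.989174604415894
joints [  2.   21.3 -11.7 -37.5 -68.6  27.5] leg(18mm up) in hook [68.8 12.2  4. ] underside above lid 13.9
rot err tool deg [-0.03  0.06  0.  ]
```

Call:
{"op": "apply_moves", "data": {"targets": [[0, 0, 0.004, 0, 0, 0, 0], [0, 0, 0.004, 0, 0, 0, 0], [0, 0, 0.004, 0, 0, 0, 0], [0, 0, 0.003, 0, 0, 0, 0], [0, 0, 0.003, 0, 0, 0, 0], [0, 0, 0.002, 0, 0, 0, 0], [0, 0, 0.002, 0, 0, 0, 0], [0, 0, 0, 0, 0, 0, 0]]}}

```text
time_s: 15.83
tcp_pos: [0.4851, 0.0649, 0.1148]
eef_rot: [-180.0, 35.1, -78.2]
contact_force: [-0.5, -2.0, -5.1]
gripper_width: 0.0237
gripper_force: 45.0
```

```bash
python3 st.py
```

```text
t 15.8333 tcp [0.4851239  0.0648594  0.11477057] F [-0.47005678 -1.96580604 -5.14931228] grip 0.023715266214166943 44.98883306980133
joints [  1.6  19.8 -14.1 -37.6 -68.1  28.4] leg(18mm up) in hook [68.7 -9.8  4.1] underside above lid 13.9
rot err tool deg [-0.01  0.07  0.  ]
```

Call:
{"op": "apply_moves", "data": {"targets": [[0, 0, 0.002, 0, 0, 0, 0], [0, 0.002, 0.001, 0, 0, 0, 0], [0, 0.004, 0, 0, 0, 0, 0], [0, 0.004, 0, 0, 0, 0, 0], [0, 0.004, 0, 0, 0, 0, 0], [0, 0.003, 0, 0, 0, 0, 0], [0, 0.003, 0, 0, 0, 0, 0], [0, 0, 0, 0, 0, 0, 0], [0, 0, 0, 0, 0, 0, 0]]}}

```text
time_s: 16.58
tcp_pos: [0.486, 0.0484, 0.1031]
eef_rot: [-180.0, 35.1, -78.2]
contact_force: [-0.2, 0.7, -3.6]
gripper_width: 0.0234
gripper_force: 45.0
```

```bash
python3 st.py; python3 - <<'E'
from plant import *
from h import *
c=capture("scene");t=capture("top")
A=cv2.resize(c["frame"][110:190,235:325],(500,450),interpolation=2);B=cv2.resize(t["frame"][190:260,155:205],(300,450),interpolation=2)
cv2.imwrite("pics/in.png",np.hstack([A,B])[:,:,::-1])
E
```

```text
t 16.5833 tcp [0.48604215 0.0483763  0.1030792 ] F [-0.22410585  0.69416719 -3.58694328] grip 0.023395658853303497 44.98690903186798
joints [ -0.1  21.2 -14.1 -37.4 -67.9  30.5] leg(18mm up) in hook [ 88.7 -12.2   4.2] underside above lid 13.7
rot err tool deg [-0.03  0.09 -0.02]
```

View pics/in.png

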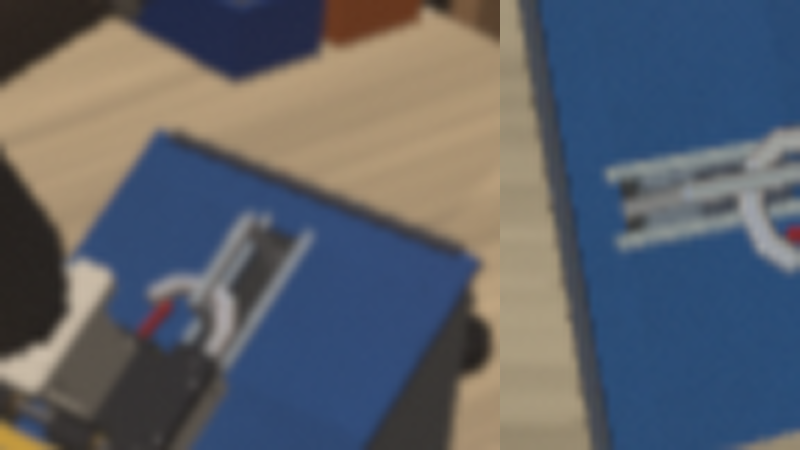

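The gate is shut against the nose (red bar at left (155,318), right (795,235)), and the jaw runs through the staple window around the lower leg. Next I'll centre it, lower it onto the lid and release.

Call:
{"op": "apply_moves", "data": {"targets": [[0, 0.002, -0.003, 0.002, 0, 0, 0], [0, 0.001, -0.003, 0.002, 0, 0, 0], [0, 0, -0.002, 0.002, 0, 0, 0], [0, 0, 0, 0.002, 0, 0, 0], [0, 0, 0, 0.002, 0, 0, 0], [0, 0, 0, 0.001, 0, 0, 0], [0, 0, 0, 0, 0, 0, 0]]}}

```text
time_s: 17.27
tcp_pos: [0.4929, 0.0541, 0.0923]
eef_rot: [-180.0, 35.1, -78.2]
contact_force: [0.2, 0.1, -4.6]
gripper_width: 0.0238
gripper_force: 45.0
```

```bash
python3 st.py
```

```text
t 17.2667 tcp [0.49291217 0.05409019 0.09230185] F [ 0.2061899   0.12111731 -4.57260487] grip 0.02380899441008178 44.987032413482666
joints [  0.4  22.4 -13.8 -37.8 -66.9  30.8] leg(18mm up) in hook [91.5 -4.4 15.4] underside above lid 2.4
rot err tool deg [-0.02  0.09 -0.  ]
```

Call:
{"op": "apply_moves", "data": {"targets": [[0, 0, 0, 0.001, 0, 0, 0], [0, 0, 0, 0.001, 0, 0, 0], [0, 0, 0, 0, 0, 0, 0]]}}

```text
time_s: 17.52
tcp_pos: [0.4929, 0.0551, 0.0909]
eef_rot: [-179.9, 35.1, -78.2]
contact_force: [-0.8, 0.3, -4.8]
gripper_width: 0.0237
gripper_force: 45.0
```

Call:
{"op": "apply_moves", "data": {"targets": [[0.3, 0, 0, 0, 0, 0, 0], [0.35, 0, 0, 0, 0, 0, 0], [0.45, 0, 0, 0, 0, 0, 0], [0.6, 0, 0, 0, 0, 0, 0], [0.6, 0, 0, 0, 0, 0, 0], [0.6, 0, 0, 0, 0, 0, 0], [0.6, 0, 0, 0, 0, 0, 0]]}}

```text
time_s: 18.1
tcp_pos: [0.493, 0.055, 0.091]
eef_rot: [-179.9, 35.1, -78.2]
contact_force: [0.1, 0.5, -0.2]
gripper_width: 0.052
gripper_force: 0.0
```

Call:
{"op": "apply_moves", "data": {"targets": [[0.6, 0, 0, -0.005, 0, 0, 0], [0.6, 0, 0, -0.01, 0, 0, 0], [0.6, 0, 0, -0.02, 0, 0, 0], [0.6, 0, 0, -0.03, 0, 0, 0], [0.6, 0, 0, -0.03, 0, 0, 0], [0.6, 0, 0, -0.03, 0, 0, 0], [0.6, 0.02, 0, -0.03, 0, 0, 0], [0.6, 0.03, 0, -0.03, 0, 0, 0], [0.6, 0.03, 0, -0.02, 0, 0, 0], [0.6, 0.03, 0, 0, 0, 0, 0], [0.6, 0, 0, 0, 0, 0, 0]]}}

```text
time_s: 19.02
tcp_pos: [0.535, -0.1523, 0.193]
eef_rot: [179.8, 35.1, -78.5]
contact_force: [-0.2, 0.3, -1.3]
gripper_width: 0.0524
gripper_force: 0.0
```

```bash
python3 st.py; python3 - <<'E'
from plant import *
from h import *
c=capture("scene");t=capture("top");w=capture("wrist")
A=cv2.resize(c["frame"][100:220,220:330],(400,436),interpolation=2);B=cv2.resize(t["frame"][170:270,155:247],(400,436),interpolation=2)
cv2.imwrite("pics/out.png",np.hstack([A,B])[:,:,::-1])
b=blob(hsv(t,(100,120,40),(125,255,255)),(150,150,258,280));C=cloud(t,b)
for i in range(4):
    m=C.mean(0);n=np.linalg.svd(C-m,full_matrices=0)[2][2];r=(C-m)@n;C=C[abs(r)<.004]
print("lid tilt",np.degrees(np.arccos(abs(n[2]))))
E
```

```text
t 19.0167 tcp [ 0.53499015 -0.15227108  0.19301569] F [-0.24959132  0.31483321 -1.25110478] grip 0.052356936028081835 0.0
joints [-17.4  25.4   4.5 -30.2 -88.2  35.1] leg(18mm up) in hook [ 205.9   -4.4 -188. ] underside above lid 205.8
rot err tool deg [-0.04  0.07 -0.27]
lid tilt 35.015744912321686
```

View pics/out.png

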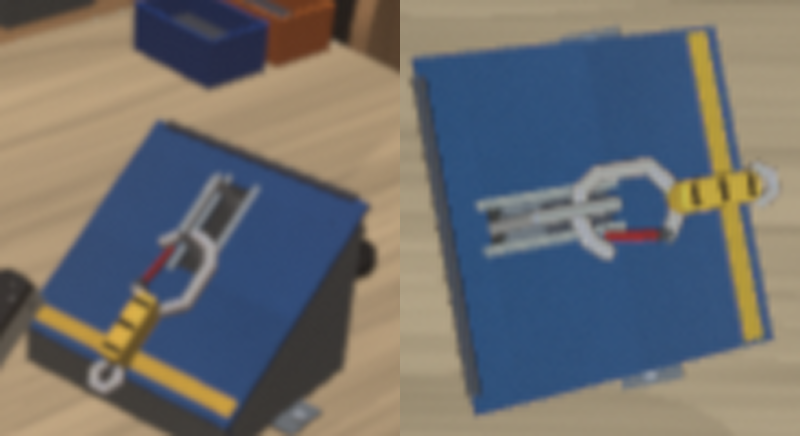

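The hook hangs on the lower leg with its gate shut (left panel (155,262), right panel (640,236)), and the lid tilt is 35.0°, so it is still shut. I'll let it settle briefly and hand in.

Call:
{"op": "apply_moves", "data": {"targets": [[0.6, 0, 0, 0, 0, 0, 0], [0.6, 0, 0, 0, 0, 0, 0], [0.6, 0, 0, 0, 0, 0, 0], [0.6, 0, 0, 0, 0, 0, 0], [0.6, 0, 0, 0, 0, 0, 0], [0.6, 0, 0, 0, 0, 0, 0]]}}

```text
time_s: 19.67
tcp_pos: [0.5353, -0.1474, 0.1956]
eef_rot: [-179.9, 35.1, -78.1]
contact_force: [0.2, -0.8, -0.9]
gripper_width: 0.0525
gripper_force: 0.0
```

```bash
python3 -c "
from plant import *
print(close_job())"
```

```text
the job is handed in; nothing more can be done
None
```

The job is handed in at about 20 s: the lid is shut, and the yellow snap hook rests on the staple's lower leg with its gate closed and the gripper clear; the hand-in returned no verdict.

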